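# Clear the plate and lift the catch tray

## Task

With the scraper block, wipe the five loose clay chips off the raised steel plate, over its open edge into the catch tray, then stand the scraper back upright on the plate and let go of it. Then take the tray by its upright grip, lift it level with all five chips in it until its underside is well over 10 cm above the worktop, and finish while still holding it there, level and still. Do not push the mortar or the beaker about.

Things in the scene. Friction and masses are not known exactly. Their poses are not given: they have to be found in the camera images.
- plate: Raised steel plate on four feet, fixed to the worktop, 150 mm (its x) by 170 mm (its y). Origin under its centre at worktop height; its flat top is 36 mm above that. Low rims 4 mm thick and 8 mm high above the top run along both sides (+x, -x) and the back (+y); the edge at -y is open, without rim. The chips lie on it within 45 mm of its centre.
- plate_edge (a point): Middle of the plate's open edge (its -y edge), on the top surface; axes as the plate's.
- tray: Loose low aluminium catch tray, 150 mm (its x) by 84 mm (its y), about 0.18 kg empty, standing on the worktop along the plate's open edge with a gap of 2 to 6 mm, its axes within a few degrees of the plate's. Origin at the centre of its underside, z up. Floor and walls 3 mm thick; walls 20 mm high at +x, -x and +y (the side next to the plate), 30 mm at -y, the side away from the plate, which carries the upright grip.
- tray_grip (a point): Centre of the tray's black grip, a bar 64 mm along the tray's x, 14 mm thick along its y and 34 mm high, on top of a 44 mm wide sheet that stands on the tray's -y wall; 80 mm above the tray's underside, 44 mm to -y of its centre; grip top at 97 mm. Meant to be pinched across its 14 mm thickness. Axes as the tray's.
- scraper: Loose scraper block, about 0.12 kg, standing on its blade on the worktop, to the right of the plate. Origin at the middle of the blade's lower edge, z up. Rubber blade 110 mm long (its x) and 8 mm thick (its y), 16 mm high, in an aluminium bar 18 mm thick (13 to 27 mm up), wooden grip above; 71 mm high in all. The same from both sides.
- scraper_grip (a point): Centre of the scraper's wooden grip (64 mm along its x, 20 mm thick along its y, from 25 to 71 mm up), 50 mm above the blade's lower edge; axes as the scraper's. Pinch it across its 20 mm thickness.
- chip0: One of five alike loose, flat, angular brown fired-clay chips, about 17 to 19 mm across and 8 mm thick, 10 g; origin at the centre of its underside.
- chip1: One of five alike loose, flat, angular brown fired-clay chips, about 17 to 19 mm across and 8 mm thick, 10 g; origin at the centre of its underside.
- chip2: One of five alike loose, flat, angular brown fired-clay chips, about 17 to 19 mm across and 8 mm thick, 10 g; origin at the centre of its underside.
- chip3: One of five alike loose, flat, angular brown fired-clay chips, about 17 to 19 mm across and 8 mm thick, 10 g; origin at the centre of its underside.
- chip4: One of five alike loose, flat, angular brown fired-clay chips, about 17 to 19 mm across and 8 mm thick, 10 g; origin at the centre of its underside.
- mortar: Bystander: white porcelain mortar, 71 mm across, 54 mm high; origin at the centre of its underside.
- beaker: Bystander: glass beaker, 59 mm across, 62 mm high; origin at the centre of its underside.
Things that resemble listed ones, but are neither listed nor needed, are in the scene too. Several things have the shape of the tray; the one meant has the colours described above.

How it is judged:
By the outcome, as a careful person would: the job done as asked, in the order asked, and still so for the second after the job is handed in, while the arm keeps its last pose, push and grip.
It also fails if it takes over 56 s, if anything falls off the work surface, if the arm or the gripper's body presses on something with over 40 N, if the wrist force passes 120 N, or if a joint passes its speed limit or range.

## Robot

A 6-joint arm with a two-finger parallel gripper is mounted at the origin on a cart in front of the work surface, level with it; the furniture and walls round the work are solid. World frame = base frame: x ahead of the robot, y to its left, z up, the work surface at z = 0. Lengths are in mm, angles in degrees, forces in N, time in s.
With the tool pointing down it reaches from about 350 to 850 mm from the base axis. Payload 8.1 kg.
Tool frame: the origin (TCP) lies at the very end of the fingers, on their centre line; the grasp point (between the pads) lies 19 mm behind it; z points along the fingers, y is the line along which they close (so a half turn about z gives the same grasp; the last joint's range is limited). The gripper opens to 85 mm and grips with 20 to 120 N. Pads are 22 mm wide; open, the fingers measure 114 mm over their backs; the gripper's body (76 mm by 85 mm) begins 54 mm behind the grasp point. The pads swing forward as they close: fully open they stand 13 mm farther back than shut.
Start: joints at [-78.862, 7.471, 85.268, -0, 87.261, -4.893], TCP at [165.718, -576.665, 231.292] pointing down, gripper open.
Joint ranges: [-169.43, 169.43], [-51.17, 129.36], [1.28, 143.12], [-76.62, 256.62], [0, 156.53], [-152.29, 152.29]. Speed limits (degrees/s): [136.94, 136.94, 159.86, 180, 180, 180].

## Interface

Orientations are given as [roll, pitch, yaw] about the fixed x, y, z axes, in that order (R = Rz(yaw) Ry(pitch) Rx(roll)).
In Python, from bench import r gives the robot as it stands.
- The arm moves only by the shell command python3 -m jog 'ROWS' [FORCE]. ROWS is JSON, a list of rows, each a list of 7 numbers: the turn, a rotation vector about the tool's x, y, z in degrees, then the shift along the tool's x, y, z in mm, then the closure, from -1 (fully open) to 1 (shut), so that 0 is half open. A call has 1 to 5 rows; each row shifts and turns the commanded pose from where the row before left it, along the tool's axes as they then stand; what a row does not reach is not made up. A row lasts 1/10 s, in which the tool goes at most 50 mm and 8.59 degrees, less where a joint would pass 70% of its speed; a pose out of reach is approached as far as the arm can. A call is refused whole if a number of a shift passes 50 or a number of a turn 8.59, either way. A call with a gripper value outside its range is refused whole. The fingers move at their own pace and stop on an object; FORCE is the grip in N (left out, the last holds). Time passes only in rows, so rows that do not move let the fingers close. It gives the time, the measured TCP pose, the force, the opening and the grip force at its end, in the units of the state.
- r.sense(): the state, without advancing time (a new reading comes with each control period).
- r.snapshot(name): name is "scene" or "top" or "wrist"; returns a dict with "pixels" (420x560x3 uint8, red, green, blue), "fx", "fy", "cx", "cy" (pixels), "world_to_cam" (4x4, takes a point from world to camera coordinates); the wrist camera has in their place "hand_eye" (4x4, takes a point from camera to tool coordinates, whose origin is the TCP and whose axes are the flange's). Camera axes: x right, y up, looking along -z (the intrinsics and any distortion apply to the point x, -y, -z); pixel columns grow to the right and rows downward; lengths in mm; the calibration is good to about 2 mm. A picture is of the moment at which its call begins: read the wrist's pose just before it. There is no depth.
- r.hand_in(): hands the job in; it is judged then, once.
The state is a dict: "time": time; "joint_pos": joint angles; "qd": joint speeds; "joint_efforts": joint torques, N m; "tool_pos": TCP position; "tcp_rot": TCP orientation; "ft_force": force on the tool from outside, world axes, zero at the start; "wrist_torque": the same for the moment, N m; "finger_gap": finger opening in mm; "grip_force": force on a finger pad.
Only numpy, scipy, OpenCV 4.12 (cv2) and the standard library are available. Lean on these libraries where they do the work, as an engineer would, in place of code of your own. Each camera call takes 0.05 s, during which the arm holds its last target. There are 200 camera calls.

## Working session

There is one attempt and no reset: what is moved stays moved. The work goes in short steps, Python scripts to look and compute and a shell command to move; the robot and the scene stay as the last step left them, time stands still between calls to the robot, and variables do not carry over. Pictures are saved under pics/ and viewed, at most 10 in all, crops included, and the job is handed in when it is done.

```bash
ls; mkdir -p pics
python3 - <<'E'
from bench import r
import cv2,pickle
d={}
for n in ["scene","top"]:
    s=r.snapshot(n); d[n]=s; cv2.imwrite(f"pics/{n}0.png",s["pixels"][:,:,::-1])
    print({k:v for k,v in s.items() if k!="pixels"})
pickle.dump(d,open("d0.pkl","wb"))
print(r.sense())
E
```

```text
pics
{'fx': 395.3319940329683, 'fy': 395.3319940329683, 'cx': 278.8001920903334, 'cy': 206.43592438739023, 'world_to_cam': array([[-5.48820896e-01, -8.35908508e-01,  7.25190673e-03,
         4.04528241e+02],
       [ 4.61705596e-01, -2.95880957e-01,  8.36231070e-01,
        -2.65485137e+02],
       [-6.96866964e-01,  4.62289331e-01,  5.48329288e-01,
        -8.94513855e+02],
       [ 0.00000000e+00,  0.00000000e+00,  0.00000000e+00,
         1.00000000e+00]])}
{'fx': 459.3908303222018, 'fy': 459.3908303222018, 'cx': 283.5774787683703, 'cy': 210.06222208038088, 'world_to_cam': array([[-1.78814229e-02, -9.99793528e-01, -9.65178988e-03,
         1.59645223e+02],
       [ 9.87009045e-01, -1.91926866e-02,  1.59514221e-01,
        -5.24719205e+02],
       [-1.59666530e-01, -6.67406266e-03,  9.87148447e-01,
        -1.36861279e+03],
       [ 0.00000000e+00,  0.00000000e+00,  0.00000000e+00,
         1.00000000e+00]])}
{'time': 0.1, 'joint_pos': array([-7.88629210e+01,  7.51128961e+00,  8.53219535e+01, -8.16206278e-04,
        8.72618168e+01, -4.89339456e+00]), 'qd': array([ 0.04670266, -0.088505  , -0.04579368, -0.04854484,  0.02090914,
        0.049808  ]), 'joint_efforts': array([ 2.27733690e-03, -5.70946884e+01, -5.01942658e+01, -1.78084229e-04,
        8.04485200e-03, -1.92239014e-05]), 'tool_pos': array([ 165.60775934, -576.1852799 ,  230.35444075]), 'tcp_rot': array([-1.79905217e+02, -7.29656015e-03,  1.60305072e+01]), 'ft_force': array([ 0.24261626,  0.22548635, -0.77874858]), 'wrist_torque': array([-0.02234132,  0.0354648 , -0.02018546]), 'grip_force': 0.0, 'finger_gap': 85.48761750656706}
```

View pics/top0.png

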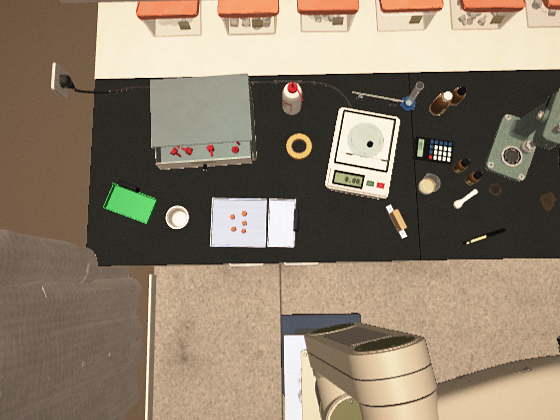

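View pics/scene0.png

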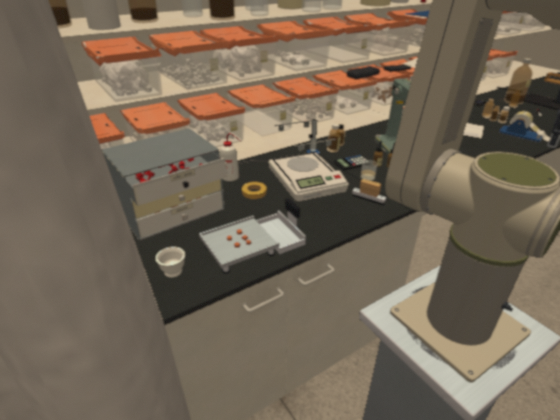

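The top view shows the plate at about (239,222) with five chips and its open edge facing right (world -y). The tray is at (282,222) with its black grip at (296,220). The scraper is at (397,221), the mortar at (177,216) and the beaker at about (430,183). The green tray is a decoy.

```bash
cat > h.py <<'E'
import numpy as np,cv2
def ray(s,u,v,z,M=None):
    W=s["world_to_cam"]; R,t=W[:3,:3],W[:3,3]
    d=R.T@np.array([(u-s["cx"])/s["fx"],-(v-s["cy"])/s["fy"],-1.]); o=-R.T@t
    return o+d*(z-o[2])/d[2]
def proj(s,p):
    c=s["world_to_cam"][:3]@np.append(p,1); return s["cx"]-s["fx"]*c[0]/c[2], s["cy"]+s["fy"]*c[1]/c[2]
def blobs(m,amin):
    n,l,st,c=cv2.connectedComponentsWithStats(m.astype(np.uint8))
    return [(c[i],st[i],cv2.minAreaRect(np.argwhere(l==i)[:,::-1].astype(np.float32))) for i in range(1,n) if st[i][4]>=amin]
E
python3 - <<'E'
import pickle,cv2,numpy as np
from h import *
s=pickle.load(open("d0.pkl","rb"))["top"]; im=s["pixels"]
c=cv2.resize(im[165:265,160:460],None,fx=2.66,fy=2.66,interpolation=cv2.INTER_CUBIC)
cv2.imwrite("pics/crop0.png",c[:,:,::-1])
hsv=cv2.cvtColor(im,cv2.COLOR_RGB2HSV)
roi=np.zeros(im.shape[:2],bool); roi[190:255,160:420]=1
red=roi&(hsv[...,1]>110)&(hsv[...,2]>90)
for b in blobs(red,4): print("chip/wood",b[0],b[1][4],b[2],ray(s,*b[0],40),ray(s,*b[0],71))
br=roi&(hsv[...,2]>120)&(hsv[...,1]<90)
for b in blobs(br,30): print("bright",b[0],b[1],b[2])
E
```

```text
chip/wood [397.81034483 219.47126437] 174 ((397.800048828125, 219.6000518798828), (21.466251373291016, 9.838699340820312), 63.43495178222656) [ 492.10193675 -199.29146058   40.        ] [ 487.88650816 -191.74943894   71.        ]
chip/wood [243.94736842 213.15789474] 19 ((244.0, 213.0), (4.0, 4.0), 90.0) [520.79543234 271.99205619  40.        ] [515.94294822 269.07059934  71.        ]
chip/wood [232.13333333 216.46666667] 15 ((232.0, 216.5), (3.0, 4.0), 90.0) [511.20234866 308.39272498  40.        ] [506.56285103 304.66309726  71.        ]
chip/wood [244.08333333 222.83333333] 12 ((244.0, 223.0), (3.1622774600982666, 3.1622774600982666), 71.56504821777344) [490.74997906 271.69813229  40.        ] [486.56456676 268.78320116  71.        ]
chip/wood [233.11764706 228.41176471] 17 ((233.0, 228.5), (3.0, 4.0), 90.0) [474.16443696 305.37546303  40.        ] [470.34725834 301.71282483  71.        ]
chip/wood [243.38461538 230.38461538] 13 ((243.5, 230.5), (3.0, 3.0), 90.0) [467.48890395 273.93438806  40.        ] [463.81993611 270.96980739  71.        ]
bright [368.74652778 192.92013889] [338 190  51  10 288] ((363.0, 194.5), (9.0, 50.0), 90.0)
bright [238.07419962 222.17966102] [ 210  197   57   51 2655] ((237.98782348632812, 222.01161193847656), (55.67469024658203, 49.29554748535156), 1.3639276027679443)
bright [280.88135593 222.66563945] [ 267  198   29   50 1298] ((281.0069274902344, 222.24342346191406), (27.206281661987305, 49.22526550292969), 1.5481576919555664)
bright [176.71588367 216.93064877] [165 205  24  24 447] ((176.5, 216.5), (23.0, 23.0), 90.0)
bright [389.42 208.56] [386 204   8  11  50] ((389.7000427246094, 208.90005493164062), (8.497057914733887, 5.81377649307251), 63.43495178222656)
bright [402.5 233.5] [399 229   8  10  52] ((402.5000305175781, 233.5000457763672), (8.497057914733887, 5.81377649307251), 63.43495178222656)
```

View pics/crop0.png

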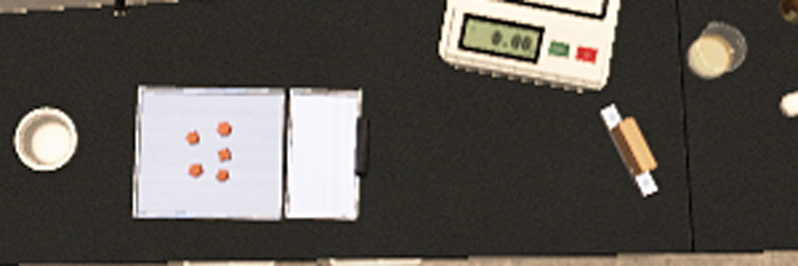

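The crop confirms that plate and tray are almost aligned with the image and that the scraper is tilted by about 28°. Next I take coarse coordinates for the wrist views.

Run:
```python
import pickle,cv2,numpy as np
from h import *
s=pickle.load(open("d0.pkl","rb"))["top"]
np.set_printoptions(precision=1,suppress=True)
a,b=ray(s,389.5,208.7,27),ray(s,402.6,233.5,27)
print("scr",(a+b)/2,np.linalg.norm(a-b),np.degrees(np.arctan2(*(a-b)[[1,0]])))
print("plate",ray(s,238,222,38),"angle~")
print("tray",ray(s,281,222.2,15),"mortar",ray(s,176.5,216.5,54),"grip px",ray(s,296,220,97))
from bench import r
w=r.snapshot("wrist"); print({k:v for k,v in w.items() if k!="pixels"})
```

```text
scr [ 489.1 -196.7   27. ] 85.8803806778252 24.755534231375385
plate [494.  290.6  38. ] angle~
tray [493.9 158.7  15. ] mortar [512.3 476.4  54. ] grip px [488.5 113.4  97. ]
{'fx': 366.6901028416017, 'fy': 366.6901028416017, 'cx': 284.0930668300065, 'cy': 209.7911704379584, 'hand_eye': array([[  -0. ,    0.9,    0.3,   80.3],
       [   1. ,    0. ,   -0. ,    0.2],
       [  -0. ,    0.3,   -0.9, -142.6],
       [   0. ,    0. ,    0. ,    1. ]])}
```

```bash
python3 -m jog '[[0,0,0,34,-23,4,-1],[0,0,0,34,-23,4,-1],[0,0,0,34,-23,4,-1],[0,0,0,34,-23,4,-1],[0,0,0,34,-23,4,-1]]' 
python3 -m jog '[[0,0,0,35,-23,4,-1],[0,0,0,35,-23,4,-1],[0,0,0,35,-23,4,-1],[0,0,0,35,-23,4,-1],[0,0,0,35,-23,4,-1]]'
python3 -m jog '[[0,0,0,35,-23,0,-1],[0,0,0,35,-23,0,-1],[0,0,-8.5,0,0,0,-1],[0,0,0,0,0,0,-1]]'
```

```text
time: 0.65
tool_pos: [298.0, -417.7, 210.9]
tcp_rot: [-180.0, 0.0, 16.0]
ft_force: [1.2, -1.1, -0.1]
finger_gap: 85.2
grip_force: 0.0
time: 1.15
tool_pos: [434.5, -258.8, 191.0]
tcp_rot: [180.0, 0.0, 16.0]
ft_force: [0.8, -0.4, 0.3]
finger_gap: 85.8
grip_force: 0.0
time: 1.55
tool_pos: [488.7, -195.5, 190.9]
tcp_rot: [-180.0, 0.0, 24.9]
ft_force: [-0.3, -0.6, -0.5]
finger_gap: 85.5
grip_force: 0.0
```

```bash
cat >> h.py <<'E'
from scipy.spatial.transform import Rotation as Ro
def wrist(r):
    st=r.sense(); w=r.snapshot("wrist")
    T=np.eye(4); T[:3,:3]=Ro.from_euler('xyz',st["tcp_rot"],degrees=True).as_matrix(); T[:3,3]=st["tool_pos"]
    w["world_to_cam"]=np.linalg.inv(T@w["hand_eye"]); return w,st
E
python3 - <<'E'
from h import *; from bench import r; import pickle
w,st=wrist(r); print(st["tool_pos"],st["tcp_rot"],st["joint_pos"])
pickle.dump(w,open("w1.pkl","wb")); cv2.imwrite("pics/w1.png",w["pixels"][:,:,::-1])
E
```

```text
[ 488.733422   -195.54225613  190.86272413] [-1.79964276e+02  3.42636414e-02  2.48508608e+01] [-2.73843880e+01 -2.62923787e+00  9.99007133e+01 -5.24984792e-03
  8.27777495e+01  3.77654241e+01]
```

View pics/w1.png

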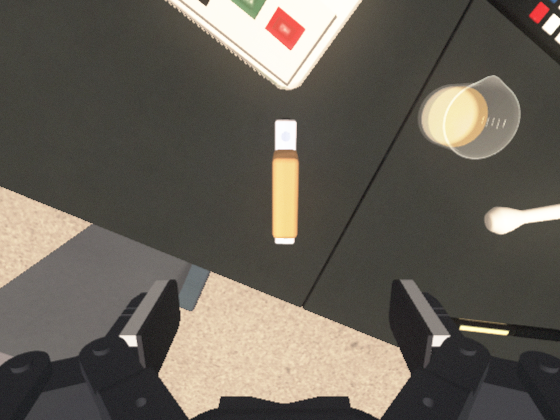

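The wrist view shows the scraper upright and aligned. The wood spans columns 273–298 and rows 158–238, with the aluminium ends visible at rows 120–150 and 243.

Run:
```python
from h import *; import pickle
np.set_printoptions(precision=1,suppress=True)
w=pickle.load(open("w1.pkl","rb")); im=w["pixels"]; hsv=cv2.cvtColor(im,cv2.COLOR_RGB2HSV)
m=(hsv[...,1]>90)&(hsv[...,2]>190); m[:,:240]=0; m[:,330:]=0; m[:110]=0;m[260:]=0
for b in blobs(m,200):
    print(b[1],b[2]); P=[ray(w,*p,71) for p in cv2.boxPoints(b[2])]
    c=sum(P)/4; print(c); L=sorted([(np.linalg.norm(P[i]-P[i-1]),*(P[i]-P[i-1])) for i in range(4)])
    for l in L: print(np.array(l),np.degrees(np.arctan2(l[2],l[1])))
    d=c-np.array([488.7,-195.5,0]); a=np.radians(24.85); print("tool dx,dy",d[0]*np.cos(a)+d[1]*np.sin(a),d[0]*np.sin(a)-d[1]*np.cos(a))
```

```text
[ 273  158   25   80 1962] ((285.0, 197.5), (79.0, 24.0), 90.0)
[ 490.9 -195.4   71. ]
[ 17.3   7.3 -15.7   0. ] -65.18553004370933
[18.6 -7.8 16.8  0. ] 114.81853067193714
[ 61.5 -55.5 -26.4   0. ] -154.5546051520184
[61.5 56.  25.3  0. ] 24.266341734639152
tool dx,dy 2.019698475029919 0.864354779374313
```

```bash
python3 -m jog '[[0,0,0,2,1,40,-1],[0,0,0,0,0,40,-1],[0,0,0,0,0,40,-1],[0,0,0,0,0,30,-1],[0,0,0,0,0,7,-1]]' 60
python3 -m jog '[[0,0,0,0,0,0,1],[0,0,0,0,0,0,1],[0,0,0,0,0,0,1],[0,0,0,0,0,0,1],[0,0,0,0,0,0,1]]'
```

```text
time: 2.1
tool_pos: [486.8, -196.2, 30.0]
tcp_rot: [-179.7, 0.3, 24.2]
ft_force: [-0.8, -0.1, -0.4]
finger_gap: 85.3
grip_force: 0.0
time: 2.6
tool_pos: [491.6, -197.3, 35.7]
tcp_rot: [179.9, -0.1, 24.5]
ft_force: [-1.5, 0.3, 7.5]
finger_gap: 19.2
grip_force: 61.8
```

```bash
python3 -m jog '[[0,0,0,0,0,-30,1],[0,0,0,0,0,-40,1],[0,0,8.2,0,0,-40,1],[0,0,8.2,0,0,-40,1],[0,0,8.2,0,0,-20,1]]'
python3 -m jog '[[0,0,0,0,-30,0,1],[0,0,0,0,-40,0,1],[0,0,0,0,-40,0,1],[0,0,0,0,-40,0,1],[0,0,0,0,-40,0,1]]'
python3 -m jog '[[0,0,0,0,-40,0,1],[0,0,0,0,-40,0,1],[0,0,0,0,-40,0,1],[0,0,0,0,-27,0,1],[0,0,0,0,0,0,1]]'
python3 - <<'E'
from h import *; from bench import r; import pickle
w,st=wrist(r); print(st["tool_pos"],st["tcp_rot"],st["joint_pos"],st["finger_gap"])
pickle.dump(w,open("w2.pkl","wb")); cv2.imwrite("pics/w2.png",w["pixels"][:,:,::-1])
E
```

```text
time: 3.1
tool_pos: [492.1, -197.5, 209.2]
tcp_rot: [179.8, -0.3, -0.4]
ft_force: [0.1, -0.8, -0.8]
finger_gap: 19.3
grip_force: 60.7
time: 3.6
tool_pos: [490.5, -5.3, 204.6]
tcp_rot: [180.0, -0.0, -0.1]
ft_force: [0.1, 0.5, -1.5]
finger_gap: 19.3
grip_force: 60.8
time: 4.1
tool_pos: [490.5, 143.4, 204.5]
tcp_rot: [-179.9, -0.0, 0.1]
ft_force: [0.4, -0.7, -0.9]
finger_gap: 19.4
grip_force: 60.8
[490.50565716 143.35080612 204.49244816] [-1.79933280e+02 -7.68185508e-03  1.48780055e-01] [ 1.04947841e+01 -5.64226296e+00  1.01327596e+02  6.45751276e-02
  8.42951317e+01  1.00339591e+02] 19.385227452446713
```

View pics/w2.png

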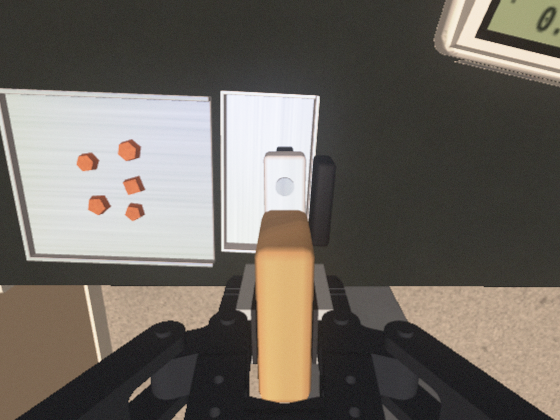

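The view shows the plate with its right, open edge at columns 211–214 between rows 97 and 265. The tray corners are at about (221,92), (318,96) and (222,251), the grip at columns 313–333 and rows 157–245, and the chips around columns 77–145. The scraper is held square.

Run:
```python
from h import *; import pickle
np.set_printoptions(precision=1,suppress=True)
w=pickle.load(open("w2.pkl","rb")); im=w["pixels"]; hsv=cv2.cvtColor(im,cv2.COLOR_RGB2HSV)
for n,u,v,z in [("pl edge far",212,97,44),("pl edge near",214.5,265,44),("pl back near",27,264,44),("pl back far",1,91,44),("tr +x+y",221,92,20),("tr +x-y",318,96,30),("tr -x+y",222,251,20)]: print(n,ray(w,u,v,z))
m=(hsv[...,1]>150)&(hsv[...,2]>120); m[:,200:]=0; m[:120]=0;m[240:]=0
for b in blobs(m,50): print("chip",b[1],ray(w,*b[0],40))
g=cv2.cvtColor(im,cv2.COLOR_RGB2GRAY)
for row in (130,230): print(g[row,200:232])
print("grip",g[200,300:345],g[150:165,325],g[235:255,318]);
```

```text
pl edge far [564.5 200.3  44. ]
pl edge near [417.3 206.8  44. ]
pl back near [418.  378.5  44. ]
pl back far [568.7 366.1  44. ]
tr +x+y [568.1 197.   20. ]
tr +x-y [565.2 115.3  30. ]
tr -x+y [420.3 203.7  20. ]
chip [ 77 154  16  17 152] [511.5 311.8  40. ]
chip [ 89 198  16  16 156] [473.  308.5  40. ]
[216 218 217 214 214 217 217 216 218 211 182 137  87  71  71  75  73  70
  73  69 177 238 237 200 119 118 170 232 244 243 243 242]
[220 220 221 222 221 220 221 220 222 222 221 220 209 164  88  70  70  68
  69  71  90 195 243 224 145 119 170 232 241 238 237 239]
grip [240 237 229 219 197 215 219 122 167 185 112  48  41  39  48  52  53  61
  60  61  61  58  58  52  57  53  51  53  54  48  43  41  49  55  59  56
  59  55  56  60  54  55  60  54  56] [59 66 67 65 62 54 44 46 45 42 46 49 48 43 51] [51 48 50 46 47 44 46 48 47 43 45 51 57 60 59 56 59 57 59 60]
```

Run:
```python
from h import *; import pickle
np.set_printoptions(precision=1,suppress=True)
w=pickle.load(open("w2.pkl","rb")); im=w["pixels"]; g=cv2.cvtColor(im,cv2.COLOR_RGB2GRAY).astype(float); hsv=cv2.cvtColor(im,cv2.COLOR_RGB2HSV)
def cross(a,t):  # subpixel first fall below t
    i=np.argmax(a<t); return i-1+(a[i-1]-t)/(a[i-1]-a[i])
E=np.array([ray(w,200+cross(g[v,200:232],150),v,36) for v in range(110,255,5)])
k=np.polyfit(E[:,0],E[:,1],1); print("edge yaw",np.degrees(np.arctan(k[0])),"y at x=492:",np.polyval(k,492),np.std(E[:,1]-np.polyval(k,E[:,0])))
T=np.array([ray(w,212+cross(-g[v,212:232],-150),v,20) for v in range(110,245,5)])
k=np.polyfit(T[:,0],T[:,1],1); print("tray +y wall yaw",np.degrees(np.arctan(k[0])),"y at 492",np.polyval(k,492))
for nm,f,us,z in [("far",lambda u:70+cross(-g[70:110,u],-150),range(30,200,10),44),("near",lambda u:275-cross(-g[275:240:-1,u],-150),range(50,205,10),44),("trayfar",lambda u:75+cross(-g[75:110,u],-150),range(228,312,7),20)]:
    P=np.array([ray(w,u,f(u),z) for u in us]); k=np.polyfit(P[:,1],P[:,0],1); print(nm,"yaw",-np.degrees(np.arctan(k[0])),"x at y=290:",np.polyval(k,290),"x at 160",np.polyval(k,160))
m=(hsv[...,1]>130)&(hsv[...,2]>100)&((hsv[...,0]<20)|(hsv[...,0]>170)); m[:,200:]=0; m[:120]=0;m[240:]=0
for b in blobs(m,50): print("chip",b[1],ray(w,*b[0],40))
```

```text
edge yaw -2.0719719712083275 y at x=492: 206.12422964932358 0.07862308414708077
tray +y wall yaw -7.049216120370855 y at 492 205.16223107717667
far yaw -2.0746696057401883 x at y=290: 568.218742235643 x at 160 563.5094078234879
near yaw -2.0969575958035147 x at y=290: 418.81021314535565 x at 160 414.05024180906076
trayfar yaw -2.733569226932528 x at y=290: 574.2266715247365 x at 160 568.0196894829288
chip [119 140  21  20 294] [522.  273.9  40. ]
chip [ 77 154  21  17 266] [511.8 309.9  40. ]
chip [124 177  20  17 204] [491.4 274.   40. ]
chip [ 89 196  21  19 278] [474.1 306.6  40. ]
chip [126 204  17  16 191] [467.8 276.1  40. ]
```

```bash
python3 -m jog '[[0,0,2.2,0,-30,0,1],[0,0,0,-2,-45,0,1],[0,0,0,0,-45,0,1],[0,0,0,0,-45,0,1],[0,0,0,0,-40,0,1]]'
python3 -m jog '[[0,0,0,0,0,40,1],[0,0,0,0,0,40,1],[0,0,0,0,0,35,1],[0,0,0,0,0,0,1],[0,0,0,0,0,0,1]]'
```

```text
time: 4.65
tool_pos: [496.4, 345.8, 204.4]
tcp_rot: [180.0, -0.0, -2.3]
ft_force: [0.6, 0.5, -1.3]
finger_gap: 19.5
grip_force: 60.7
time: 5.15
tool_pos: [496.1, 344.0, 89.5]
tcp_rot: [179.9, 0.1, -2.3]
ft_force: [0.8, 0.1, -0.0]
finger_gap: 19.4
grip_force: 60.7
```

```bash
python3 -m jog '[[0,0,0,0,0,10,1],[0,0,0,0,0,5,1],[0,0,0,0,0,2,1],[0,0,0,0,0,0,1],[0,0,0,0,0,0,1]]'
python3 -m jog '[[0,0,0,0,0,1,1],[0,0,0,0,0,0,1],[0,0,0,0,0,0,1]]'
```

```text
time: 5.65
tool_pos: [496.2, 345.2, 72.8]
tcp_rot: [-180.0, -0.0, -2.3]
ft_force: [0.9, 0.3, -0.3]
finger_gap: 19.3
grip_force: 60.7
time: 5.95
tool_pos: [496.3, 345.3, 71.8]
tcp_rot: [-180.0, -0.0, -2.3]
ft_force: [-0.3, -1.1, 1.1]
finger_gap: 19.0
grip_force: 61.0
```

```bash
python3 -m jog '[[0,0,0,0,0,0.5,1],[0,0,0,0,0,0,1]]'; python3 -m jog '[[0,0,0,0,0,0.5,1],[0,0,0,0,0,0,1]]'
```

```text
time: 6.15
tool_pos: [496.3, 345.3, 71.7]
tcp_rot: [-180.0, -0.0, -2.3]
ft_force: [-2.2, -0.2, 5.4]
finger_gap: 19.2
grip_force: 61.9
time: 6.35
tool_pos: [496.3, 345.4, 71.8]
tcp_rot: [-180.0, -0.0, -2.3]
ft_force: [-5.1, -1.8, 10.0]
finger_gap: 19.4
grip_force: 62.3
```

```bash
python3 -m jog '[[0,0,0,0,6,0,1],[0,0,0,0,10,0,1],[0,0,0,0,10,0,1],[0,0,0,0,10,0,1],[0,0,0,0,10,0,1]]'
python3 -m jog '[[0,0,0,0,10,0,1],[0,0,0,0,10,0,1],[0,0,0,0,10,0,1],[0,0,0,0,10,0,1],[0,0,0,0,10,0,1]]'
```

```text
time: 6.85
tool_pos: [495.1, 299.8, 71.7]
tcp_rot: [-179.9, -0.1, -2.3]
ft_force: [-0.3, 4.0, 5.5]
finger_gap: 19.0
grip_force: 61.6
time: 7.35
tool_pos: [493.3, 249.8, 71.7]
tcp_rot: [-179.9, -0.1, -2.3]
ft_force: [0.2, 4.3, 6.3]
finger_gap: 19.6
grip_force: 61.7
```

```bash
python3 -m jog '[[0,0,0,0,13,0,1],[0,0,0,0,13,0,1],[0,0,0,0,13,0,1],[0,0,0,0,4.5,0,1],[0,0,0,0,0,0,1]]'
python3 - <<'E'
from h import *; from bench import r
w,st=wrist(r); print(st["tool_pos"],st["tcp_rot"],st["ft_force"])
cv2.imwrite("pics/w3.png",w["pixels"][:,:,::-1])
E
```

```text
time: 7.85
tool_pos: [491.5, 205.3, 71.7]
tcp_rot: [-179.9, -0.1, -2.3]
ft_force: [-1.0, -0.5, 8.0]
finger_gap: 19.0
grip_force: 62.0
[491.52479351 205.34611995  71.71798654] [-1.79942464e+02 -1.35828386e-01 -2.31540524e+00] [-1.01953946 -0.53014628  7.95889596]
```

View pics/w3.png

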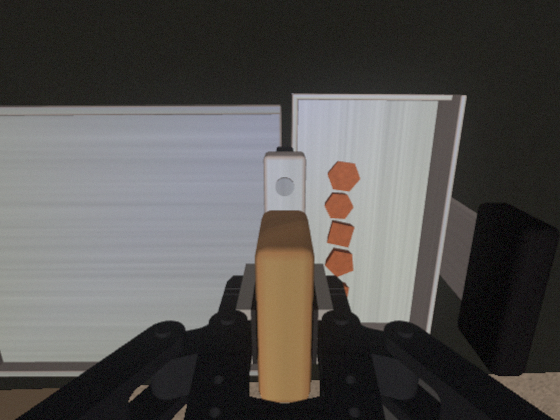

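All five chips lie in the tray in a row at column 340, with the fifth at (340,290). Next I stand the scraper near the middle of the plate.

```bash
python3 -m jog '[[0,0,0,0,0,-10,1],[0,0,0,0,-15,-10,1],[0,0,0,0,-30,0,1],[0,0,0,0,-30,0,1],[0,0,0,0,-10,0,1]]'
python3 -m jog '[[0,0,0,0,0,10,1],[0,0,0,0,0,7,1],[0,0,0,0,0,1.5,1],[0,0,0,0,0,0,1],[0,0,0,0,0,0,1]]'
```

```text
time: 8.4
tool_pos: [493.7, 293.7, 91.1]
tcp_rot: [-179.9, -0.0, -2.2]
ft_force: [-0.3, -0.0, -1.3]
finger_gap: 19.1
grip_force: 60.7
time: 8.9
tool_pos: [493.5, 289.8, 71.5]
tcp_rot: [180.0, 0.1, -2.3]
ft_force: [-2.6, 0.5, 3.4]
finger_gap: 19.6
grip_force: 62.0
```

```bash
python3 -m jog '[[0,0,0,0,0,0,0.3],[0,0,0,0,0,0,0.3],[0,0,0,0,0,0,-0.3],[0,0,0,0,0,0,-0.3],[0,0,0,0,0,-5,-0.5]]'
python3 -m jog '[[0,0,0,0,0,-30,-0.5],[0,0,0,0,0,-40,-1],[0,0,0,0,0,-40,-1],[0,0,0,0,0,-20,-1],[0,0,0,0,40,0,-1]]'
python3 -m jog '[[0,0,0,0,45,0,-1],[0,0,0,0,45,0,-1],[0,0,0,0,30,0,-1],[0,0,0,0,0,0,-1],[0,0,0,0,0,0,-1]]'
python3 - <<'E'
from h import *; from bench import r; import pickle
w,st=wrist(r); print(st["tool_pos"],st["tcp_rot"],st["joint_pos"],st["finger_gap"])
pickle.dump(w,open("w4.pkl","wb")); cv2.imwrite("pics/w4.png",w["pixels"][:,:,::-1])
E
```

```text
time: 9.4
tool_pos: [493.2, 290.2, 76.1]
tcp_rot: [180.0, 0.1, -2.3]
ft_force: [0.3, -0.0, 0.1]
finger_gap: 64.0
grip_force: 0.0
time: 9.9
tool_pos: [494.4, 254.2, 212.4]
tcp_rot: [-179.7, -0.4, -2.1]
ft_force: [0.0, -1.6, 0.7]
finger_gap: 85.4
grip_force: 0.0
time: 10.4
tool_pos: [487.7, 130.3, 207.4]
tcp_rot: [-180.0, -0.0, -2.4]
ft_force: [0.7, -1.0, 0.1]
finger_gap: 85.3
grip_force: 0.0
[487.68671587 130.26304787 207.35226311] [-1.79973572e+02 -4.76247993e-02 -2.37059467e+00] [ 9.12138924e+00 -6.76834579e+00  1.02070556e+02  1.64817442e-02
  8.46458549e+01  1.01490442e+02] 85.31184159990438
```

View pics/w4.png

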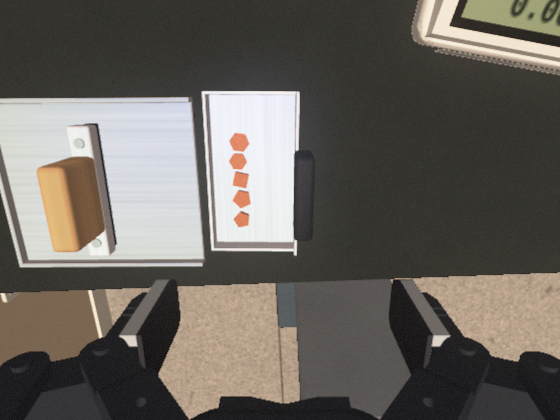

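The tray is clear: its walls are at columns 205–300 and rows 92–250, the five chips are around column 240, and the grip is at columns 294–314 and rows 152–240. I check the scraper's uprightness by projection and measure the grip.

Run:
```python
from h import *; import pickle
np.set_printoptions(precision=1,suppress=True)
w=pickle.load(open("w4.pkl","rb")); im=w["pixels"]; g=cv2.cvtColor(im,cv2.COLOR_RGB2GRAY).astype(float); hsv=cv2.cvtColor(im,cv2.COLOR_RGB2HSV)
m=(hsv[...,1]>110)&(hsv[...,2]>150)&(hsv[...,0]>11); m[:,110:]=0; m[:150]=0; m[255:]=0
b=max(blobs(m,200),key=lambda b:b[1][4]); print("wood box",b[1])
a=np.radians(-2.3); ax=np.array([np.cos(a),np.sin(a),0]); ay=np.array([-np.sin(a),np.cos(a),0]); c=np.array([493.3,290,36])
for z in (25,71):
  print(z,[np.round(proj(w,c+[0,0,z]+sx*32*ax+sy*10*ay)) for sx in (1,-1) for sy in (1,-1)])
print("bar", [np.round(proj(w,c+[0,0,27]+sx*55*ax-9*ay)) for sx in (1,-1)])
def cross(a,t):
    i=np.argmax(a<t); return i-1+(a[i-1]-t)/(a[i-1]-a[i])
P=np.array([ray(w,u,70+cross(-g[70:110,u],-150),20) for u in range(212,292,6)]); k=np.polyfit(P[:,1],P[:,0],1); yaw=-np.arctan(k[0]); print("trayfar yaw",np.degrees(yaw),"x at 160",np.polyval(k,160))
P=np.array([ray(w,u,265-cross(-g[265:235:-1,u],-150),20) for u in range(222,285,6)]); k=np.polyfit(P[:,1],P[:,0],1); print("traynear yaw",-np.degrees(np.arctan(k[0])),"x at 160",np.polyval(k,160))
E2=[]
for v in range(110,235,5):
    row=g[v,195:225]; 
    i=np.argmax(row[5:]>150)+5; E2.append((v,195+i))
print(E2)
for v in (110,170,180,190,200,210,220): print(v,g[v,285:322].astype(int))
for u in (300,304,308): print(u,g[145:165,u].astype(int),g[230:250,u].astype(int))
```

```text
wood box [  37  167   42   85 2230]
25 [array([ 69., 155.]), array([ 94., 155.]), array([ 83., 230.]), array([107., 230.])]
71 [array([ 31., 166.]), array([ 61., 166.]), array([ 50., 253.]), array([ 78., 253.])]
bar [array([ 87., 125.]), array([109., 256.])]
trayfar yaw -2.490030932893515 x at 160 568.0152214005147
traynear yaw -2.894677775776856 x at 160 417.9762445544243
[(110, np.int64(203)), (115, np.int64(203)), (120, np.int64(203)), (125, np.int64(203)), (130, np.int64(204)), (135, np.int64(204)), (140, np.int64(204)), (145, np.int64(205)), (150, np.int64(205)), (155, np.int64(205)), (160, np.int64(206)), (165, np.int64(206)), (170, np.int64(206)), (175, np.int64(207)), (180, np.int64(207)), (185, np.int64(207)), (190, np.int64(208)), (195, np.int64(208)), (200, np.int64(208)), (205, np.int64(208)), (210, np.int64(209)), (215, np.int64(200)), (220, np.int64(200)), (225, np.int64(200)), (230, np.int64(200))]
110 [238 238 238 238 238 238 238 238 238 226 174 203 239 236 188  67  67  65
  66  64  62  68  61  61  62  63  62  62  60  62  64  61  63  60  58  63
  61]
170 [241 243 242 
[... 602 characters left out ...]
 60]
210 [240 241 240 240 239 238 240 230 162  47  55  57  59  59  65  62  64  62
  64  61  57  57  59  57  55  46  47  47  53  65  64  61  62  64  57  61
  61]
220 [240 239 238 240 238 236 238 229 160  48  49  57  59  63  62  58  60  58
  57  58  56  56  56  55  52  48  39  50  55  59  60  64  60  62  61  61
  59]
300 [69 68 67 70 68 56 47 51 50 52 53 54 53 55 61 66 68 72 68 68] [59 54 57 55 60 56 57 50 55 52 50 62 61 63 61 62 62 62 61 58]
304 [67 69 68 67 66 55 48 52 50 51 49 48 54 54 56 61 64 63 68 65] [50 54 52 54 50 52 54 54 52 51 50 62 61 64 63 58 62 61 62 58]
308 [63 68 67 66 66 52 46 43 48 43 50 46 48 49 56 57 65 64 63 64] [50 51 48 47 48 50 54 51 49 46 51 59 64 63 65 61 65 63 63 60]
```

Run:
```python
from h import *; import pickle
np.set_printoptions(precision=1,suppress=True)
w=pickle.load(open("w4.pkl","rb"))
for n,u,v,z in [("+y face",293.4,170,63),("+y face",292.9,220,63),("-y face",313.5,175,97),("-y face",310.5,220,97),("+x end",302,150,63),("-x end",305,240.5,97),("traywall+y",205.5,170,20),("traywall+y",203,115,20),("tray-y",299.5,110,30)]: print(n,ray(w,u,v,z))
print("tcp 487.7 130.3 207.4 yaw -2.37")
```

```text
+y face [506.4 121.8  63. ]
+y face [464.2 123.6  63. ]
-y face [509.5 108.3  97. ]
-y face [475.9 111.1  97. ]
+x end [522.  114.5  63. ]
-x end [459.8 115.5  97. ]
traywall+y [500.6 201.4  20. ]
traywall+y [549.3 198.3  20. ]
tray-y [550.5 114.3  30. ]
tcp 487.7 130.3 207.4 yaw -2.37
```

```bash
python3 -m jog '[[0,0,0.4,4,14,0,-1],[0,0,0,0,0,40,-1],[0,0,0,0,0,40,-1],[0,0,0,0,0,40,-1],[0,0,0,0,0,15,-1]]' 100
python3 -m jog '[[0,0,0,0,0,10,-1],[0,0,0,0,0,0,-1],[0,0,0,0,0,0,-1]]'
```

```text
time: 10.95
tool_pos: [487.9, 116.5, 67.4]
tcp_rot: [179.9, 0.4, -2.6]
ft_force: [-1.3, 0.5, -0.9]
finger_gap: 85.2
grip_force: 0.0
time: 11.25
tool_pos: [492.4, 116.9, 63.6]
tcp_rot: [-180.0, -0.1, -2.7]
ft_force: [0.8, 0.8, 0.7]
finger_gap: 85.7
grip_force: 0.0
```

```bash
python3 -m jog '[[0,0,0,0,0,0,0.5],[0,0,0,0,0,0,0.5],[0,0,0,0,0,0,0.6],[0,0,0,0,0,0,1],[0,0,0,0,0,0,1]]' 40
python3 -m jog '[[0,0,0,0,0,0,1],[0,0,0,0,0,0,1],[0,0,0,0,0,0,1]]' 100
python3 -m jog '[[0,0,0,0,0,-2,1],[0,0,0,0,0,-4,1],[0,0,0,0,0,-6,1],[0,0,0,0,0,-8,1],[0,0,0,0,0,-8,1]]'
```

```text
time: 11.75
tool_pos: [491.0, 116.5, 62.1]
tcp_rot: [180.0, -0.0, -2.7]
ft_force: [-3.4, -2.1, 5.1]
finger_gap: 13.8
grip_force: 39.1
time: 12.05
tool_pos: [491.2, 116.5, 62.2]
tcp_rot: [180.0, -0.0, -2.7]
ft_force: [-0.7, -1.3, 6.4]
finger_gap: 12.4
grip_force: 98.4
time: 12.55
tool_pos: [490.9, 116.6, 90.5]
tcp_rot: [-180.0, -0.0, -2.7]
ft_force: [-0.0, -0.1, -1.7]
finger_gap: 12.9
grip_force: 97.3
```

```bash
python3 -m jog '[[0,0,0,0,0,-12,1],[0,0,0,0,0,-14,1],[0,0,0,0,0,-14,1],[0,0,0,0,0,-14,1],[0,0,0,0,0,-14,1]]'
python3 -m jog '[[0,0,0,0,0,-14,1],[0,0,0,0,0,-14,1],[0,0,0,0,0,-12,1],[0,0,0,0,0,-8,1],[0,0,0,0,0,-4,1]]'
python3 -m jog '[[0,0,0,0,0,0,1],[0,0,0,0,0,0,1],[0,0,0,0,0,0,1],[0,0,0,0,0,0,1],[0,0,0,0,0,0,1]]'
python3 - <<'E'
from h import *; from bench import r; import pickle
w,st=wrist(r); print(st["tool_pos"],st["tcp_rot"],st["qd"])
s=r.snapshot("scene"); t=r.snapshot("top"); pickle.dump((w,s,t),open("w5.pkl","wb"))
a=cv2.resize(w["pixels"],(400,300)); b=cv2.resize(s["pixels"][140:290,140:340],(400,300),interpolation=cv2.INTER_CUBIC); c=cv2.resize(t["pixels"][180:255,160:310],(400,200),interpolation=cv2.INTER_CUBIC)
o=np.zeros((500,800,3),np.uint8); o[:300,:400]=a; o[:300,400:]=b; o[300:,:400]=c
cv2.imwrite("pics/w5.png",o[:,:,::-1])
E
```

```text
time: 13.05
tool_pos: [491.1, 116.6, 159.4]
tcp_rot: [-180.0, -0.0, -2.7]
ft_force: [0.4, 0.1, -2.9]
finger_gap: 12.7
grip_force: 97.3
time: 13.55
tool_pos: [491.3, 116.6, 210.8]
tcp_rot: [-180.0, -0.1, -2.7]
ft_force: [0.5, -0.2, -2.5]
finger_gap: 12.9
grip_force: 97.3
time: 14.05
tool_pos: [490.7, 116.6, 209.4]
tcp_rot: [180.0, 0.0, -2.7]
ft_force: [0.1, -0.5, -2.5]
finger_gap: 13.0
grip_force: 97.3
[490.68504364 116.56871457 209.35074584] [ 1.79991777e+02  4.28910077e-02 -2.66759892e+00] [ 0.09693319 -0.14859321 -0.06930883  0.08289472 -0.08180833 -0.10797324]
```

View pics/w5.png

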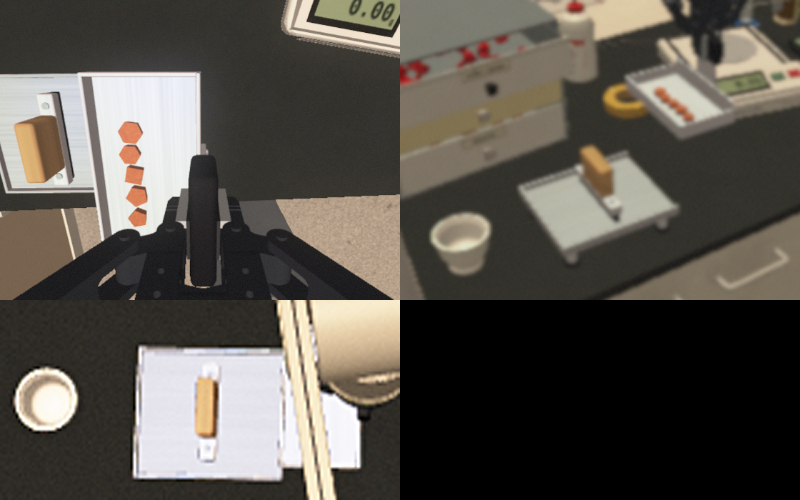

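Five chips are in the lifted tray and the scraper stands upright on the plate. The tray corners in the wrist frame are at about (79,72) and (200,72) at picture scale. I run a quick levelness check.

Run:
```python
from h import *; import pickle
np.set_printoptions(precision=1,suppress=True)
w,s,t=pickle.load(open("w5.pkl","rb"))
G=np.array([491,116.3,147.2+80]); 
for tx,ty in [(0,0),(-2,0),(2,0),(0,2)]:
    R=Ro.from_euler('xyz',[tx,ty,-2.7],degrees=True).as_matrix()
    print(tx,ty,[np.round(proj(w,G+R@np.array(p)),1) for p in [(75,86,-60),(75,2,-50)]],[np.round(proj(s,G+R@np.array(p)),1) for p in [(75,86,-60),(-75,86,-60),(-75,2,-50)]])
g=cv2.cvtColor(w["pixels"],cv2.COLOR_RGB2GRAY).astype(int)
print(g[90:112,150], g[90:112,250], g[110,100:130],g[110,270:290])
```

```text
0 0 [array([105.7,  99.7]), array([279.6, 100.3])] [array([252.7, 178.4]), array([280.1, 203.5]), array([307.8, 191.6])]
-2 0 [array([112.9,  99.5]), array([283.4, 100.3])] [array([253.4, 179.1]), array([280.8, 204.3]), array([308.3, 191.4])]
2 0 [array([98.5, 99.9]), array([275.8, 100.3])] [array([252. , 177.6]), array([279.4, 202.7]), array([307.2, 191.7])]
0 2 [array([108.8, 104.1]), array([279.7, 104.1])] [array([253.1, 179.5]), array([280.5, 203. ]), array([308.2, 191. ])]
[ 56  57  61  61  63  60  61  64  61  62 115 174 223 238 240 239 225 193
 231 239 239 239] [ 62  64  62  62  62  60  66  69  69  65 117 170 228 239 240 240 226 199
 230 238 238 238] [210 210 209 209 211 211 209 208 210 224 233 236 232 213 173 115 111 109
 108 112 112 110 112 112 110 112 110 109 170 228] [234 236 236 221 200 232 238 238 233 202 133  78  64  66  61  62  65  62
  63  62]
```

```bash
python3 -c "
from bench import r
print(r.hand_in())"
```

```text
the job is handed in; nothing more can be done
None
```

I handed the job in with all five chips in the tray, held still and level to about 1° with its underside about 147 mm above the worktop. The scraper stands released and upright on the plate, and the arm never went near the mortar or the beaker.

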